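# Zero a coating-thickness gauge and hold it on the ringed spot of a painted case

### The job

Take the yellow coating-thickness gauge out of its stand and zero it first: press its sprung tip, gauge upright, on the middle of the bare aluminium zero plate for about a second. Then measure the paint on the sloping panel of the blue case: hold the tip inside the red ring (the black-ringed spot is already done), the gauge square to the panel, pressed lightly so that the tip is about half-way in and not on its stop, and finish while still holding it like that. Touch the fresh paint nowhere else, do not ram the gauge, and leave the other things on the bench where they are.

Things in the scene. Friction and masses are not known exactly. Their poses are not given: they have to be found in the camera images.
- gauge: Yellow pocket gauge, black ends, green screen on its -x face, standing tip down in its stand. Origin: end of the tip when fully out, on the long axis; +z runs up the body. Above the origin: steel tip 0 to 10 mm, dark nose 20 mm across to 28 mm, body 24 (x) by 36 (y) mm from 28 to 140 mm. 0.11 to 0.25 kg. In the stand the origin is 9 mm above the bench; the upper 84 mm are free to grip.
- measuring_tip (a joint): How far the gauge's sprung tip (steel, 7.6 mm across) is pushed into the nose, in m: 0 fully out, 0.008 on its stop. The spring needs 2 N to start, 6 N half-way (0.004) and 10 N at the stop.
- tip_end (a point): The end face of the gauge's sprung tip, on the gauge's long axis; moves with the tip.
- gauge_stand: Black desk stand of the gauge, fixed, 65 mm high, foot 69 mm (x) by 81 mm (y). Origin: centre of its underside. Its upright pocket is 27 by 39 mm (1.5 mm play round the gauge) and 28 mm deep; the gauge stands in it with the same yaw and is drawn straight up.
- zero_plate: Zero plate, fixed: bare aluminium square of 56 mm in a black rubber tray of 78 mm; origin at the centre of the underside. The aluminium face is level, 12 mm above the bench; the tray's rim is 6 mm high.
- zero_spot (a point): Middle of the zero plate's aluminium face; z points up.
- case: Blue instrument case, fixed, 130 mm deep (x), 170 mm wide (y), with a white painted panel on its sloping front that falls towards -x of the case, 20 degrees from level. Origin: centre of its underside; 42 mm high at the front (-x), 84 mm at the back. Dark cut-outs and four screws on the panel stand no more than 2 mm proud.
- red_ring: Red marker ring on the white sloping panel, 26 mm outside, 20 mm inside, a dot in the middle: the spot to be measured. Origin: its centre on the panel's face, 61 mm above the bench; its z axis is the panel's outward normal, 20 degrees from vertical, leaning to -x of the case. It is the left or the right one of the two rings, which are 56 to 84 mm apart.
- black_ring: Black marker ring of the same size on the same panel: a spot already measured; axes as for the red ring.
- battery: Small block battery, loose bystander, 26x47x17 mm.
- marker: White marker pen with a black cap, loose bystander, 118 mm long, near the front edge of the bench.
- screw_dish: Round steel dish with two bolts, loose bystander, 93 mm across.
- small_fan: Black 50 mm square fan, loose bystander.
- screwdriver: Screwdriver with a black and yellow handle, loose bystander, 200 mm long.
- circuit_board: Green circuit board, loose bystander, 60x92x22 mm.
Mind the look-alikes: they are no part of the job. Of the things shaped like the gauge, the yellow one is meant.

How it is judged:
On the way:
1. the gauge, in the gripper and upright within 6 degrees, is pressed with its tip 2 to 7 mm in on the zero plate, within 15 mm of the middle, for half a second (value of joint measuring_tip between 0.002 and 0.007 m and horizontal distance between tip_end and zero_spot below 0.015 m and angle between gauge's own z axis and vertical below 0.105 rad and contact force between gauge and zero_plate above 1.5 N and contact force between the fingers and gauge above 1 N), for 0.5 s.
At the end, for the whole second after the job is handed in: The gripper still holds the gauge; its tip presses on the panel inside the red ring (within 6 mm of the centre) and is 2 to 7 mm in, with 1.5 to 15 N between gauge and case; the gauge's long axis is within 6 degrees of the panel's normal, and it is still (under 20 mm/s) (value of joint measuring_tip between 0.002 and 0.007 m and distance between tip_end and red_ring below 0.006 m and angle between the z axis of gauge and the z axis of red_ring, either way round below 0.105 rad and contact force between gauge and case between 1.5 and 15 N and contact force between the fingers and gauge above 1 N and linear speed of gauge below 0.02 m/s); the arm keeps its last pose, push and grip.
It fails at once if the gauge is rammed: more than 20 N on the zero plate or on the case (contact force between gauge and zero_plate above 20 N or contact force between gauge and case above 20 N).
It fails at once if the gauge touches the painted case with its tip more than 12 mm from the centre of the red ring (contact force between gauge and case above 0.5 N and distance between tip_end and red_ring above 0.012 m).
It fails at once if the robot touches the painted case (contact force between the arm and case above 1 N).
It fails at once if the robot's fingers touch the painted case (contact force between the fingers and case above 1 N).
It fails at once if a bystander is moved by more than 15 mm (distance of any of battery, marker, screw_dish, small_fan, screwdriver, circuit_board from where it was at the start of the episode above 0.015 m).
It also fails if it takes over 45 s, if anything falls off the work surface, if the arm or the gripper's body presses on something with over 40 N, if the wrist force passes 120 N, or if a joint passes its speed limit or range.

### The arm

A 7-joint arm with a two-finger parallel gripper is mounted at the origin on a cart in front of the work surface, level with it; the furniture and walls round the work are solid. World frame = base frame: x ahead of the robot, y to its left, z up, the work surface at z = 0. Lengths are in m, angles in rad, forces in N, time in s.
With the tool pointing down it reaches from about 0.425 to 1.025 m from the base axis. Payload 9.4 kg.
Tool frame: the origin (TCP) lies at the very end of the fingers, on their centre line; the grasp point (between the pads) lies 19 mm behind it; z points along the fingers, y is the line along which they close (so a half turn about z gives the same grasp; the last joint's range is limited). The gripper opens to 93 mm and grips with 3 to 60 N. Pads are 15 mm wide; open, the fingers measure 128 mm over their backs; the gripper's body (75 mm by 188 mm) begins 65 mm behind the grasp point.
Start: joints at [1.249, 0.599, -0.003, 1.599, 0.002, 0.943, -0.08], TCP at [0.176, -0.703, 0.219] pointing down, gripper open.
Joint ranges: [-2.57, 2.57], [-0.35, 1.97], [-1.29, 1.29], [0.11, 2.56], [-1.05, 4.19], [0.11, 1.86], [-2.63, 2.63]. Speed limits (rad/s): [2.22, 2.22, 3.01, 3.01, 3.14, 3.14, 3.14].

### API

Orientations are given as [roll, pitch, yaw] about the fixed x, y, z axes, in that order (R = Rz(yaw) Ry(pitch) Rx(roll)).
In Python, from bench import ctrl, viewer gives the robot as it stands.
- The arm moves only by the tool drive_tool, never from a script. Its argument "steps" is a list of rows, each a list of 6 numbers: the shift along the world's x, y, z in mm, then the turn, a rotation vector about the world's x, y, z in degrees. A call has 1 to 10 rows; each row is the pose to reach, as a shift and turn from the pose commanded when the call began; what a row does not reach only later rows make up. A row lasts 1/8 s, in which the tool goes at most 62.5 mm and 10.7 degrees, less where a joint would pass 70% of its speed; a pose out of reach is approached as far as the arm can. A call with a gripper value outside its range is refused whole. "claw" is the gripper's target within -1 to 1 (fully open at 1, half-way at 0, shut at -1), set as the call begins (left out, the last holds). The fingers move at their own pace and stop on an object; "grip_force" is the grip in N (left out, the last holds). Time passes only in rows, so rows that repeat a pose let the fingers close. It gives the time, the measured TCP pose, the force, the opening and the grip force at its end, in the units of the state.
- ctrl.sense(): the state, without advancing time (a new reading comes with each control period).
- viewer.get_image(name): name is "scene" or "top" or "wrist"; returns the picture (400x640x3 uint8, blue, green, red); there is no depth.
- viewer.camera_info(name): a dict with "camera_matrix" (3x3 intrinsics, pixels), "pose" (4x4, takes a point from camera to world coordinates); the wrist camera has in their place "mount" (4x4, takes a point from camera to tool coordinates, whose origin is the TCP and whose axes are the flange's). Camera axes: x right, y down, z forward; pixel columns grow to the right and rows downward; lengths in m; the calibration is good to about 2 mm. A picture is of the moment at which its call begins: read the wrist's pose just before it. camera_info takes no time and is no camera call.
- ctrl.hand_in(): hands the job in; it is judged then, once.
The state is a dict: "time": time; "joint_pos": joint angles; "qd": joint speeds; "joint_torque": joint torques, N m; "position": TCP position; "orientation": TCP orientation; "ft_force": force on the tool from outside, world axes, zero at the start; "moment": the same for the moment, N m; "width": finger opening in m; "finger_force": force on a finger pad.
Only numpy, scipy, OpenCV 4.12 (cv2) and the standard library are available. Lean on these libraries where they do the work, as an engineer would, in place of code of your own. Each camera call takes 0.05 s, during which the arm holds its last target. There are 200 camera calls.

## Working session

There is one attempt and no reset: what is moved stays moved. The work goes in short steps, Python scripts to look and compute and a tool call to move; the robot and the scene stay as the last step left them, time stands still between calls to the robot, and variables do not carry over. Pictures are saved under pics/ and viewed, at most 10 in all, crops included, and the job is handed in when it is done.

Besides the shell and the picture viewer there is one more tool, called after ">>>" by a JSON object that holds its "name" and its "arguments". drive_tool: Moves the arm, as the interface text tells. Its arguments: {"type":"object","properties":{"steps":{"type":"array","items":{"type":"array","items":{"type":"number"}}},"claw":{"type":"number"},"grip_force":{"type":"number"}},"required":["steps"]}

```bash
mkdir -p pics; ls
cat > h.py <<'E'
import numpy as np, cv2
from bench import ctrl, viewer
from scipy.spatial.transform import Rotation as R
def ray(cam,u,v,T=None):
    i=viewer.camera_info(cam); K=np.array(i["camera_matrix"]); P=np.array(i["pose"]) if "pose" in i else T@np.array(i["mount"])
    d=P[:3,:3]@np.linalg.solve(K,[u,v,1.]); return P[:3,3],d
def at(cam,u,v,z,T=None):
    o,d=ray(cam,u,v,T); return o+d*(z-o[2])/d[2]
def tcp():
    s=ctrl.sense(); T=np.eye(4); T[:3,:3]=R.from_euler('xyz',s["orientation"]).as_matrix(); T[:3,3]=s["position"]; return T
def tri(rs):
    A=0;b=0
    for o,d in rs:
        d=d/np.linalg.norm(d); M=np.eye(3)-np.outer(d,d); A=A+M; b=b+M@o
    p=np.linalg.solve(A,b); return p,[np.linalg.norm(np.cross(p-o,d/np.linalg.norm(d))) for o,d in rs]
E
python3 - <<'E'
from h import *
for n in("scene","top"):
    im=viewer.get_image(n); cv2.imwrite(f"pics/{n}0.png",im)
    i=viewer.camera_info(n); print(n,np.round(i["pose"],3).tolist(),np.round(i["camera_matrix"],1).tolist())
print(viewer.camera_info("wrist")); print(ctrl.sense())
E
```

```text
pics
scene [[-0.629, -0.546, 0.554, -0.106], [-0.778, 0.45, -0.439, 0.662], [-0.01, -0.707, -0.708, 0.894], [0.0, 0.0, 0.0, 1.0]] [[386.2, 0.0, 322.3], [0.0, 386.2, 199.9], [0.0, 0.0, 1.0]]
top [[0.01, -0.979, 0.204, 0.293], [-1.0, -0.009, 0.006, 0.16], [-0.004, -0.204, -0.979, 1.205], [0.0, 0.0, 0.0, 1.0]] [[431.9, 0.0, 307.7], [0.0, 431.9, 200.3], [0.0, 0.0, 1.0]]
{'camera_matrix': array([[324.55263164,   0.        , 317.85424964],
       [  0.        , 324.55263164, 196.65678236],
       [  0.        ,   0.        ,   1.        ]]), 'mount': array([[ 1.71001196e-03, -9.68860156e-01, -2.47602654e-01,
         6.83262695e-02],
       [ 9.99998267e-01,  1.83890559e-03, -2.89307703e-04,
         6.51255205e-04],
       [ 7.35616611e-04, -2.47601730e-01,  9.68861622e-01,
        -1.65387351e-01],
       [ 0.00000000e+00,  0.00000000e+00,  0.00000000e+00,
         1.00000000e+00]])}
{'time': 0.1, 'joint_pos': array([ 1.2492928 ,  0.60005017, -0.00256826,  1.6000267 ,  0.00178979,
        0.94289874, -0.07979489]), 'qd': array([-0.00224256, -0.0027358 ,  0.00035196, -0.00139681, -0.00273803,
        0.0023091 , -0.0018784 ]), 'joint_torque': array([ 5.58498257e-03, -7.66551304e+01,  1.50229499e+00, -2.52935261e+01,
       -5.22557250e-02,  1.36469703e-02,  6.83647954e-05]), 'position': array([ 0.17561715, -0.70296983,  0.21785059]), 'orientation': array([-3.14021614e+00,  1.06771111e-04,  2.44881716e-01]), 'ft_force': array([-0.25149283, -0.53918617,  0.41410484]), 'moment': array([ 0.00103397,  0.00815137, -0.02279466]), 'finger_force': 0.0, 'width': 0.09257977833307927}
```

View pics/scene0.png

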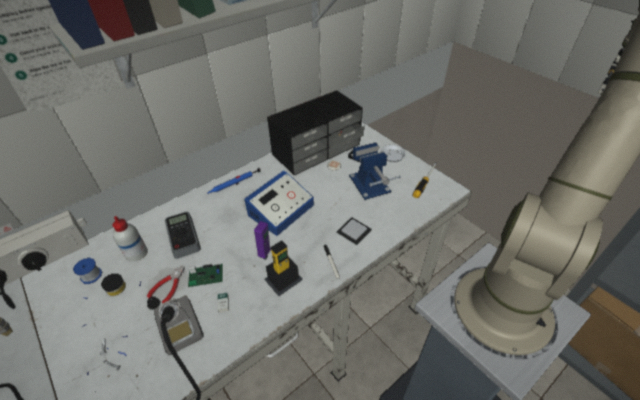

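View pics/top0.png

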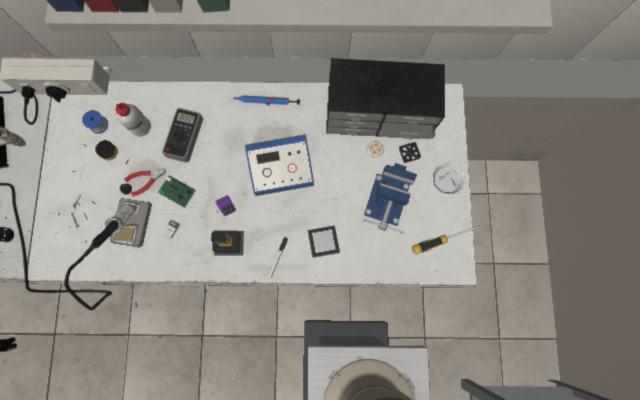

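The scene shows these candidates for the gauge: the yellow and black one in its black stand (scene 279,262; top 227,242), the purple look-alike (scene 262,240; top 225,205), and the screwdriver with the yellow handle (top 430,244). I choose the first by its description and check it in a close crop, along with the rings and the plate.

Run:
```python
from h import *
a=cv2.imread("pics/top0.png")[130:265,200:350]; a=cv2.resize(a,None,fx=4,fy=4,interpolation=cv2.INTER_CUBIC)
cv2.imwrite("pics/topc.png",a)
a=cv2.imread("pics/scene0.png")[165:300,235:375]; a=cv2.resize(a,None,fx=4.4,fy=4.4,interpolation=cv2.INTER_CUBIC)
cv2.imwrite("pics/scenec.png",a)
```

```text
(no output)
```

View pics/topc.png

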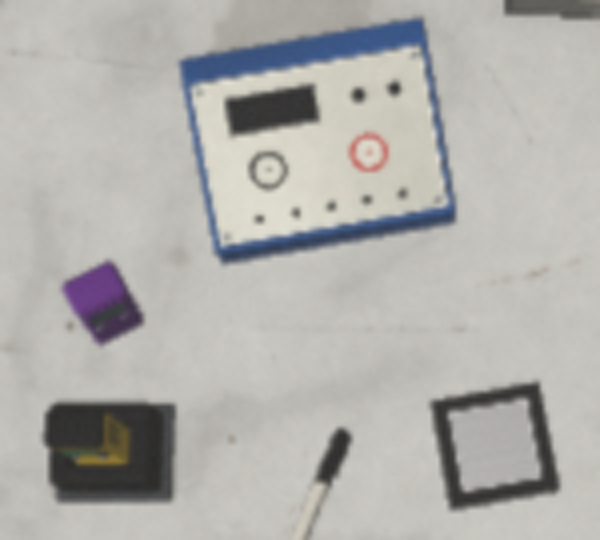

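View pics/scenec.png

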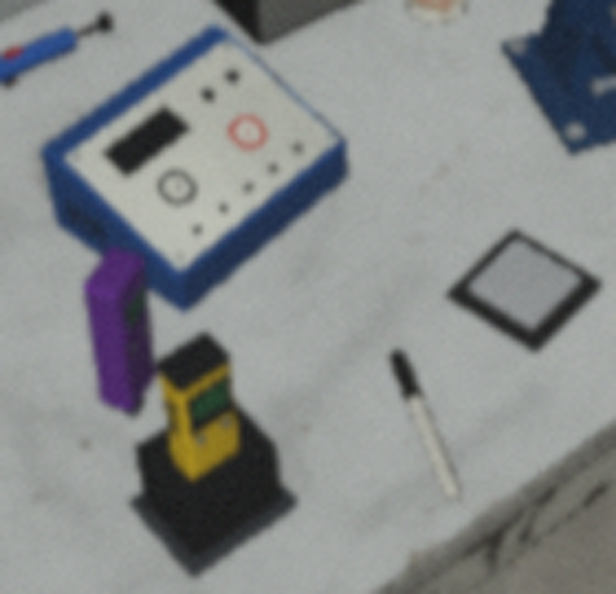

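The close crop confirms the yellow gauge: green screen facing -x, top face at crop (76,430). The purple look-alike is at (103,302), the red ring at (369,152), the black ring at (268,170) and the plate centre at (495,446).

Run:
```python
from h import *
t=lambda u,v:((u+.5)/4-.5+200,(v+.5)/4-.5+130)
s=lambda u,v:((u+.5)/4.4-.5+235,(v+.5)/4.4-.5+165)
def two(n,a,b,z):
    p,e=tri([ray("top",*t(*a)),ray("scene",*s(*b))]); print(n,p.round(4),np.round(e,4),"top@z",at("top",*t(*a),z).round(4),"scene@z",at("scene",*s(*b),z).round(4))
two("gauge top",(76,430),(195,363),.149)
two("red",(369,152),(248,132),.061)
two("black",(268,170),(178,187),.061)
two("plate",(495,446),(525,290),.012)
for n,c,z in(("foot",[(52,405),(175,405),(173,500),(57,500)],.005),("case front",[(222,260),(455,220)],.0),("purple top",[(103,290)],.14),("gtop",[(45,408),(105,405),(107,455),(47,452)],.149)):
    print(n,[at("top",*t(*a),z)[:2].round(3).tolist() for a in c])
```

```text
gauge top [0.4188 0.3835 0.149 ] [0.0006 0.0006] top@z [0.4192 0.3839 0.149 ] scene@z [0.4183 0.3831 0.149 ]
red [0.6205 0.2099 0.0682] [0.001 0.001] top@z [0.6233 0.2109 0.061 ] scene@z [0.6259 0.2054 0.061 ]
black [0.6066 0.2782 0.0693] [0.0013 0.0013] top@z [0.6099 0.28   0.061 ] scene@z [0.6126 0.2735 0.061 ]
plate [0.4268 0.1215 0.0085] [0.0009 0.0009] top@z [0.4272 0.1223 0.012 ] scene@z [0.424  0.1231 0.012 ]
foot [[0.454, 0.432], [0.455, 0.346], [0.388, 0.345], [0.388, 0.425]]
case front [[0.56, 0.317], [0.591, 0.151]]
purple top [[0.509, 0.373]]
gtop [[0.433, 0.404], [0.435, 0.367], [0.404, 0.364], [0.405, 0.401]]
```

>>> {"name": "drive_tool", "arguments": {"steps": [[40,42,40,0,0,0],[80,85,80,0,0,-2],[120,130,120,0,0,-4],[160,175,140,0,0,-6],[200,220,150,0,0,-8],[240,265,150,0,0,-10],[280,310,150,0,0,-12],[320,355,150,0,0,-14],[360,400,150,0,0,-14],[374,440,150,0,0,-14]], "claw": 1}}

```text
time: 1.35
position: [0.5512, -0.2613, 0.368]
orientation: [-3.141, 0.0, 0.001]
ft_force: [0.9, 0.4, 0.2]
width: 0.0929
finger_force: 0.0
```

>>> {"name": "drive_tool", "arguments": {"steps": [[0,60,0,0,0,0],[0,120,0,0,0,0],[0,180,0,0,0,0],[0,240,0,0,0,0],[-20,300,0,0,0,0],[-40,360,0,0,0,0],[-60,420,0,0,0,0],[-80,480,-10,0,0,0],[-100,540,-20,0,0,0],[-130,600,-30,0,0,0]]}}

```text
time: 2.6
position: [0.4235, 0.3289, 0.3397]
orientation: [3.142, 0.0, -0.0]
ft_force: [0.5, 0.6, -0.4]
width: 0.093
finger_force: 0.0
```

>>> {"name": "drive_tool", "arguments": {"steps": [[-4,50,0,0,0,0],[-4,54,0,0,0,0],[-4,54,0,0,0,0],[-4,54,0,0,0,0]]}}

```text
time: 3.1
position: [0.4209, 0.3796, 0.3401]
orientation: [3.141, -0.0, -0.002]
ft_force: [-0.8, 0.6, 0.0]
width: 0.0929
finger_force: 0.0
```

Run:
```python
from h import *
T=tcp(); np.save("T1.npy",T); im=viewer.get_image("wrist"); cv2.imwrite("pics/w1full.png",im); print(T[:3,3])
K=np.array(viewer.camera_info("wrist")["camera_matrix"]); P=T@np.array(viewer.camera_info("wrist")["mount"])
q=np.linalg.inv(P)@[.419,.384,.1,1]; q=K@q[:3]; print(q[:2]/q[2])
c=im[60:380,120:520]; cv2.imwrite("pics/w1.png",cv2.resize(c,(750,600),interpolation=cv2.INTER_CUBIC))
```

```text
[0.42091069 0.379617   0.34011528]
[313.84866144 171.15240389]
```

View pics/w1.png

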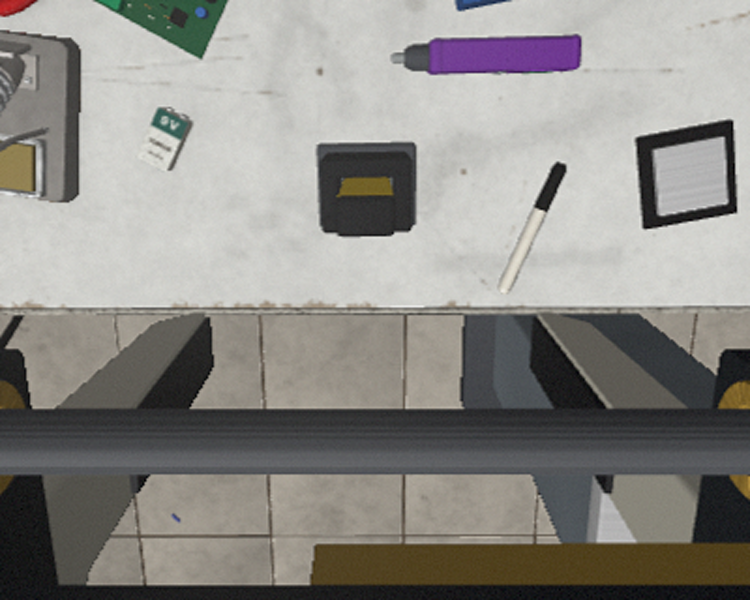

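The purple look-alike is now lying on its side at (490,55). It tipped by itself and is not in the way. The gauge's top -x edge runs from (336,236) to (395,236), so its yaw is about 0. The plate's inner corners are at about (652,149), (727,138), (736,210) and (660,219).

Run:
```python
from h import *
T=np.load("T1.npy"); f=lambda u,v,z:at("wrist",(u+.5)/1.875-.5+120,(v+.5)/1.875-.5+60,z,T)[:2].round(4).tolist()
print("top -x edge",f(336,236,.149),f(395,236,.149))
print("foot back edge",f(317,145,.004),f(416,144,.004), "stand upper", f(320,156,.065),f(412,154,.065))
print("yellow/black bottom",f(340,178,.125),f(391,178,.125))
pl=[f(652,149,.012),f(727,138,.012),f(736,210,.012),f(660,219,.012)]; print(pl,np.mean(pl,0))
```

```text
top -x edge [0.411, 0.4002] [0.411, 0.3648]
foot back edge [0.4548, 0.4231] [0.4556, 0.3427] stand upper [0.4513, 0.4158] [0.4527, 0.3499]
yellow/black bottom [0.4428, 0.3986] [0.4428, 0.3667]
[[0.4522, 0.1542], [0.4609, 0.0953], [0.4028, 0.0795], [0.3953, 0.1411]] [0.4278   0.117525]
```

>>> {"name": "drive_tool", "arguments": {"steps": [[0,2,-50,0,0,0],[0,2,-100,0,0,0],[0,2,-150,0,0,0],[0,2,-180,0,0,0],[0,2,-180,0,0,0],[0,2,-180,0,0,0]]}}

```text
time: 3.9
position: [0.421, 0.3833, 0.1615]
orientation: [-3.141, -0.001, -0.0]
ft_force: [0.1, 0.8, -0.5]
width: 0.0929
finger_force: 0.0
```

>>> {"name": "drive_tool", "arguments": {"steps": [[0,0,-35,0,0,0],[0,0,-66,0,0,0],[0,0,-66,0,0,0],[0,0,-66,0,0,0]]}}

```text
time: 4.4
position: [0.4211, 0.3839, 0.096]
orientation: [-3.14, -0.002, 0.0]
ft_force: [0.2, 0.1, 0.9]
width: 0.0926
finger_force: 0.0
```

>>> {"name": "drive_tool", "arguments": {"steps": [[0,0,0,0,0,0],[0,0,0,0,0,0],[0,0,0,0,0,0],[0,0,0,0,0,0],[0,0,0,0,0,0],[0,0,0,0,0,0],[0,0,0,0,0,0],[0,0,0,0,0,0]], "claw": -1, "grip_force": 40}}

```text
time: 5.4
position: [0.4202, 0.3832, 0.0941]
orientation: [3.142, 0.0, 0.0]
ft_force: [-0.7, 0.6, -1.3]
width: 0.0358
finger_force: 39.9
```

>>> {"name": "drive_tool", "arguments": {"steps": [[0,0,8,0,0,0],[0,0,16,0,0,0],[0,0,26,0,0,0],[0,0,38,0,0,0],[0,0,55,0,0,0],[0,0,80,0,0,0],[0,0,120,0,0,0],[0,0,120,0,0,0],[0,0,120,0,0,0]]}}

```text
time: 6.52
position: [0.4201, 0.3829, 0.2143]
orientation: [3.142, -0.0, 0.0]
ft_force: [0.3, -0.0, -2.0]
width: 0.0362
finger_force: 39.9
```

Run:
```python
from h import *
T=tcp(); print(T[:3,3]); np.save("T2.npy",T)
a=viewer.get_image("scene"); b=viewer.get_image("wrist"); cv2.imwrite("pics/s2full.png",a); cv2.imwrite("pics/w2full.png",b)
a=cv2.resize(a[150:300,200:340],(560,600),interpolation=cv2.INTER_CUBIC); cv2.imwrite("pics/s2.png",a)
```

```text
[0.42011765 0.38288424 0.21429649]
```

View pics/s2.png

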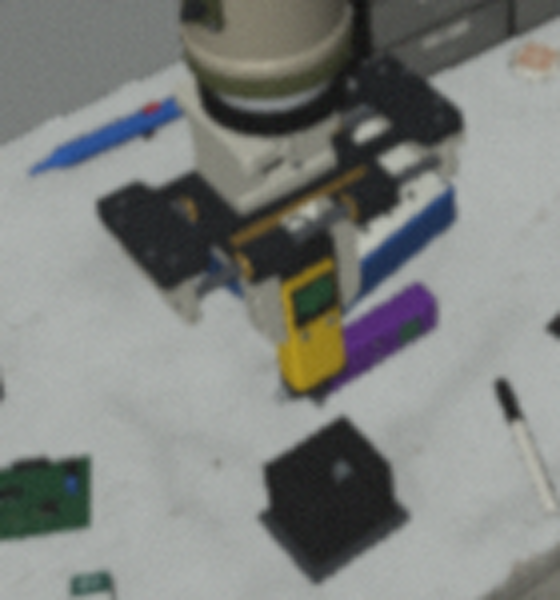

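>>> {"name": "drive_tool", "arguments": {"steps": [[2,-50,0,0,0,0],[4,-100,0,0,0,0],[7,-150,0,0,0,0],[7,-200,-10,0,0,0],[7,-240,-30,0,0,0],[7,-262,-60,0,0,0],[7,-262,-85,0,0,0],[7,-262,-105,0,0,0],[7,-262,-110,0,0,0],[7,-262,-110,0,0,0]]}}

```text
time: 7.88
position: [0.427, 0.1213, 0.1039]
orientation: [3.141, 0.001, 0.001]
ft_force: [0.4, -0.8, -1.4]
width: 0.0356
finger_force: 39.9
```

>>> {"name": "drive_tool", "arguments": {"steps": [[0,0,-1,0,0,0],[0,0,-2,0,0,0],[0,0,-3,0,0,0],[0,0,-4,0,0,0],[0,0,-4,0,0,0]]}}

```text
time: 8.5
position: [0.4273, 0.1212, 0.1002]
orientation: [3.142, 0.0, 0.0]
ft_force: [0.2, 0.2, -2.4]
width: 0.0357
finger_force: 39.9
```

>>> {"name": "drive_tool", "arguments": {"steps": [[0,0,-1,0,0,0],[0,0,-2,0,0,0],[0,0,-3,0,0,0],[0,0,-4,0,0,0],[0,0,-4,0,0,0]]}}

```text
time: 9.12
position: [0.4273, 0.1212, 0.0962]
orientation: [3.142, 0.0, 0.0]
ft_force: [-0.2, -0.1, 1.4]
width: 0.0358
finger_force: 39.9
```

Run:
```python
from h import *
f=[]
for k in range(3):
    im=viewer.get_image("scene"); f.append(ctrl.sense()["ft_force"])
print(np.mean(f,0)); cv2.imwrite("pics/s3full.png",im)
a=viewer.get_image("top"); cv2.imwrite("pics/t3full.png",a)
cv2.imwrite("pics/s3.png",cv2.resize(im[170:270,290:410],(720,600),interpolation=cv2.INTER_CUBIC))
```

```text
[-0.0286744  -0.05629225  0.94680006]
```

View pics/s3.png

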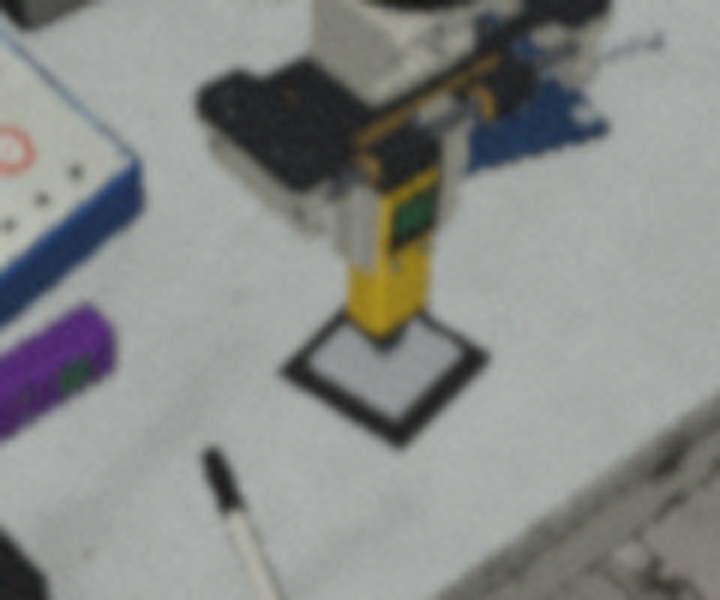

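The tip is on the aluminium near its middle (385,350) with about 3 N, so it is just starting to go in. I press 3 mm further and hold.

>>> {"name": "drive_tool", "arguments": {"steps": [[0,0,-1,0,0,0],[0,0,-2,0,0,0],[0,0,-3,0,0,0],[0,0,-3,0,0,0],[0,0,-3,0,0,0],[0,0,-3,0,0,0],[0,0,-3,0,0,0],[0,0,-3,0,0,0],[0,0,-3,0,0,0],[0,0,-3,0,0,0]]}}

```text
time: 10.58
position: [0.4273, 0.1212, 0.0932]
orientation: [-3.142, 0.0, 0.0]
ft_force: [-0.6, 0.3, 3.4]
width: 0.0359
finger_force: 39.9
```

>>> {"name": "drive_tool", "arguments": {"steps": [[0,0,0,0,0,0],[0,0,0,0,0,0],[0,0,0,0,0,0],[0,0,0,0,0,0]]}}

```text
time: 11.08
position: [0.4273, 0.1213, 0.0932]
orientation: [-3.142, 0.0, 0.001]
ft_force: [-0.6, -0.2, 4.6]
width: 0.036
finger_force: 39.9
```

>>> {"name": "drive_tool", "arguments": {"steps": [[0,0,10,0,0,0],[0,0,50,0,0,0],[0,0,100,0,0,0],[30,15,130,0,0,0],[60,31,140,0.93,-4.91,0],[90,47,140,1.86,-9.82,0],[120,63,130,2.8,-14.74,0],[147,78,115,3.71,-19.65,0],[147,78,105,3.71,-19.65,0],[147,78,105,3.71,-19.65,0]]}}

```text
time: 12.32
position: [0.5728, 0.1985, 0.1973]
orientation: [-3.077, -0.339, -0.01]
ft_force: [-0.2, 0.3, -2.2]
width: 0.036
finger_force: 39.9
```

Run:
```python
from h import *
viewer.get_image("top"); viewer.get_image("top")
T=tcp(); print(T[:3,3], T[:3,2], ctrl.sense()["ft_force"]); np.save("T4.npy",T)
b=viewer.get_image("wrist"); cv2.imwrite("pics/w4full.png",b); cv2.imwrite("pics/s4full.png",viewer.get_image("scene")); cv2.imwrite("pics/t4full.png",viewer.get_image("top"))
K=np.array(viewer.camera_info("wrist")["camera_matrix"]); P=T@np.array(viewer.camera_info("wrist")["mount"])
for p in ([.6235,.2085,.061],T[:3,3]+.086*T[:3,2]):
    q=np.linalg.inv(P)@[*p,1]; q=K@q[:3]; print(q[:2]/q[2])
cv2.imwrite("pics/w4.png",cv2.resize(b[60:330,140:500],(800,600),interpolation=cv2.INTER_CUBIC))
```

```text
[0.5739073  0.19850198 0.19850814] [ 0.33494985  0.06261678 -0.94015304] [-0.1960167   0.09550946 -0.27981375]
[316.62231702 184.71983124]
[317.29955875 201.40779732]
```

View pics/w4.png

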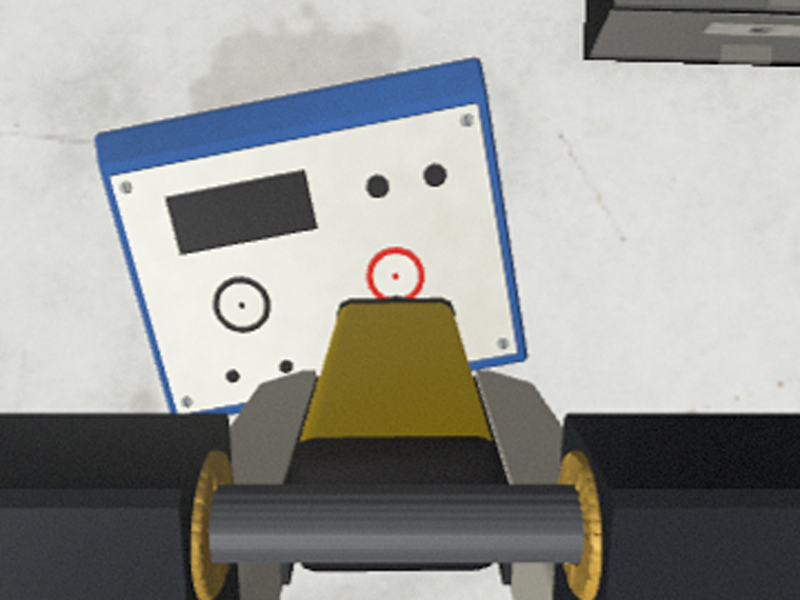

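The red ring's centre is at (395,276) and the black one's at (241,305). The lower edge of the gauge body's +x face runs from (341,301) to (453,301).

Run:
```python
from h import *
T=np.load("T4.npy"); c=lambda u,v:((u+.5)/(800/360)-.5+140,(v+.5)/(800/360)-.5+60)
r=at("wrist",*c(395,276),.061,T); b=at("wrist",*c(241,305),.061,T); d=b-r; print(r,b,np.linalg.norm(d),np.degrees(np.arctan2(-d[0],d[1])))
M=np.linalg.inv(np.array(viewer.camera_info("wrist")["mount"])); K=np.array(viewer.camera_info("wrist")["camera_matrix"])
for p in((.012,-.018,.058),(.012,.018,.058),(.012,.018,.053),(.012,.018,-.054),(.0,0,.086),(.01,0,.058),(.01,0,.076)):
    q=K@(M@[*p,1])[:3]; q=q[:2]/q[2]; print(p,((q-[140,60]+.5)*800/360-.5).round(1))
im=cv2.imread("pics/w4full.png").astype(int)
for u in (312,316,318,322,330): print(u,[tuple(im[v,u]) for v in range(186,202)])
```

```text
[0.6242903  0.20767007 0.061     ] [0.61097289 0.27643448 0.061     ] 0.07004211137750649 10.960622215961006
(0.012, -0.018, 0.058) [338.  301.5]
(0.012, 0.018, 0.058) [450.8 301.6]
(0.012, 0.018, 0.053) [451.9 305.6]
(0.012, 0.018, -0.054) [499.  463.7]
(0.0, 0, 0.086) [394.6 314.9]
(0.01, 0, 0.058) [394.4 307.6]
(0.01, 0, 0.076) [394.6 294.4]
312 [(np.int64(224), np.int64(232), np.int64(232)), (np.int64(223), np.int64(233), np.int64(233)), (np.int64(224), np.int64(233), np.int64(233)), (np.int64(226), np.int64(233), np.int64(234)), (np.int64(226), np.int64(234), np.int64(232)), (np.int64(222), np.int64(231), np.int64(233)), (np.int64(165), np.int64(177), np.int64(229)), (np.int64(74), np.int64(81), np.int64(233)), (np.int64(36), np.int64(40), np.int64(98)), (np.int64(46), np.int64(46), np.int64(39)), (np.int64(47), np.int64(72), np.int64(78)), (np.int64(35), np.int64(101), np.int64(117)), (np.int64(42), np.int64(108), np.int64(125)), (np.int64(41), np.int64(105), np.int64(123)), (np.int64(37), np.int64(106), np.int64(122)), (np.int64(35), np.int64(102), np.int64(120))]
316 [(np.int
[... 2256 characters left out ...]
4(219)), (np.int64(135), np.int64(146), np.int64(220)), (np.int64(185), np.int64(196), np.int64(224)), (np.int64(188), np.int64(200), np.int64(225)), (np.int64(203), np.int64(217), np.int64(226)), (np.int64(217), np.int64(228), np.int64(225)), (np.int64(216), np.int64(227), np.int64(225)), (np.int64(226), np.int64(236), np.int64(237)), (np.int64(94), np.int64(98), np.int64(101)), (np.int64(43), np.int64(41), np.int64(43)), (np.int64(37), np.int64(79), np.int64(94)), (np.int64(36), np.int64(102), np.int64(119)), (np.int64(40), np.int64(105), np.int64(123)), (np.int64(40), np.int64(105), np.int64(124)), (np.int64(38), np.int64(103), np.int64(122)), (np.int64(39), np.int64(104), np.int64(123))]
```

>>> {"name": "drive_tool", "arguments": {"steps": [[5,1,-12,0,0,0],[10,2,-26,0,0,0],[14.5,3,-38,0,0,0],[17,3.5,-44,0,0,0],[18.5,3.8,-47.7,0,0,0],[18.5,3.8,-47.7,0,0,0],[18.5,3.8,-47.7,0,0,0]]}}

```text
time: 13.45
position: [0.5928, 0.2031, 0.1508]
orientation: [-3.074, -0.343, -0.011]
ft_force: [-0.8, 0.6, -1.5]
width: 0.0358
finger_force: 39.9
```

Run:
```python
from h import *
f=[]
for k in range(2):
    sc=viewer.get_image("scene"); f.append(ctrl.sense()["ft_force"])
T=tcp(); print(T[:3,3],T[:3,2],np.mean(f,0)); tip=T[:3,3]+.0855*T[:3,2]; D=np.array([.6243,.2083,.061])-tip
print("tip",tip,"along",D@T[:3,2],"lat",D-(D@T[:3,2])*T[:3,2])
w=viewer.get_image("wrist")
A=cv2.resize(sc[150:250,230:350],(480,400),interpolation=cv2.INTER_CUBIC); B=cv2.resize(w[100:260,250:378],(320,400),interpolation=cv2.INTER_CUBIC)
cv2.imwrite("pics/s5full.png",sc); cv2.imwrite("pics/c5.png",np.hstack([A,B]))
```

```text
[0.59286131 0.20306454 0.1509361 ] [ 0.33654517  0.06377137 -0.93950549] [-0.65852729 -0.44152176 -2.2540027 ]
tip [0.62163593 0.20851699 0.07060838] along 0.009909873510124083 lat [-0.00067105 -0.00084896 -0.000298  ]
```

View pics/c5.png

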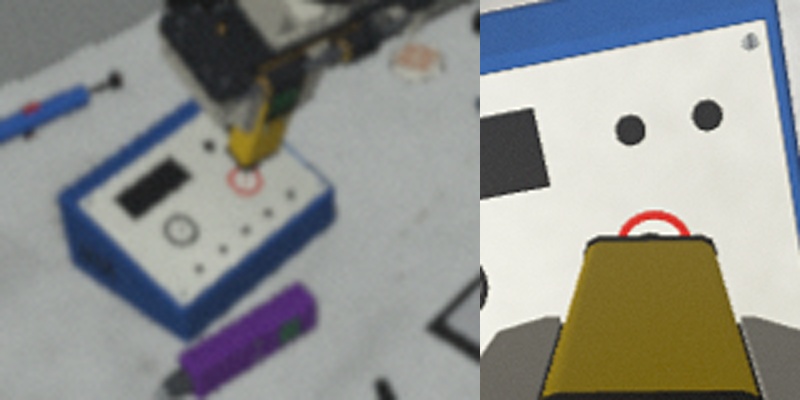

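>>> {"name": "drive_tool", "arguments": {"steps": [[0.2,-1.0,-2,0,0,0],[0.8,-0.9,-4,0,0,0],[1.5,-0.8,-6,0,0,0],[2.1,-0.7,-7.5,0,0,0],[2.5,-0.6,-8.5,0,0,0],[2.8,-0.6,-9.5,0,0,0],[3.1,-0.5,-10.2,0,0,0],[3.3,-0.5,-10.8,0,0,0],[3.3,-0.5,-10.8,0,0,0],[3.3,-0.5,-10.8,0,0,0]]}}

```text
time: 14.85
position: [0.5961, 0.2026, 0.1398]
orientation: [-3.074, -0.343, -0.011]
ft_force: [-1.8, -0.5, 1.3]
width: 0.036
finger_force: 39.9
```

```bash
cat > chk.py <<'E'
from h import *
f=[]
for k in range(6):
    sc=viewer.get_image("scene"); f.append(ctrl.sense()["ft_force"])
w=viewer.get_image("wrist"); cv2.imwrite("pics/last_w.png",w); cv2.imwrite("pics/last_s.png",sc)
T=tcp(); tip=T[:3,3]+.0855*T[:3,2]; D=np.array([.6243,.2075,.061])-tip
print(ctrl.sense()["time"],"f",np.mean(f,0),"axial",np.mean(f,0)@T[:3,2],"tip",tip,"along",D@T[:3,2],"lat",D-(D@T[:3,2])*T[:3,2])
E
python3 chk.py
```

```text
15.2 f [-1.65637322 -0.34467108  1.05443977] axial -1.569316106614924 tip [0.62480503 0.20798414 0.05935057] along -0.0017504327500298398 lat [ 8.31306339e-05 -3.73010191e-04  4.52308876e-06]
```

>>> {"name": "drive_tool", "arguments": {"steps": [[0.3,0,-0.8,0,0,0],[0.6,0,-1.6,0,0,0],[0.8,0.1,-2.3,0,0,0],[0.8,0.1,-2.3,0,0,0],[0.8,0.1,-2.3,0,0,0],[0.8,0.1,-2.3,0,0,0]]}}

```text
time: 15.95
position: [0.5969, 0.2027, 0.1375]
orientation: [-3.074, -0.343, -0.011]
ft_force: [-3.2, -0.2, 3.7]
width: 0.0356
finger_force: 39.9
```

```bash
python3 chk.py
python3 - <<'E'
import cv2,numpy as np
sc=cv2.imread("pics/last_s.png"); w=cv2.imread("pics/last_w.png")
A=cv2.resize(sc[165:225,260:320],(400,400),interpolation=cv2.INTER_CUBIC); B=cv2.resize(w[120:220,270:370],(400,400),interpolation=cv2.INTER_CUBIC)
cv2.imwrite("pics/c6.png",np.hstack([A,B]))
E
```

```text
16.3 f [-2.20335802  0.14260646  3.29132291] axial -3.8242548205697937 tip [0.62564584 0.20813015 0.05707269] along -0.004182793443895804 lat [ 5.99153937e-05 -3.64332126e-04 -3.21052471e-06]
```

View pics/c6.png

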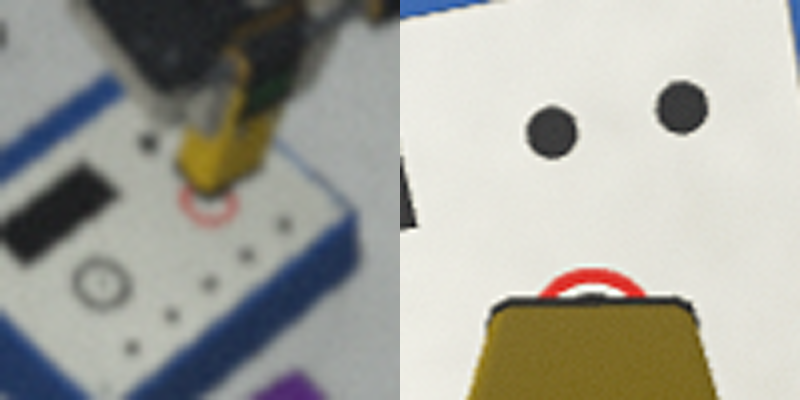

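Run:
```python
from h import *
T=tcp(); n=T[:3,2]
def pr(cam,p):
    i=viewer.camera_info(cam); P=np.array(i["pose"]) if "pose" in i else T@np.array(i["mount"])
    q=np.array(i["camera_matrix"])@(np.linalg.inv(P)@[*p,1])[:3]; return q[:2]/q[2]
c=T[:3,3]+n*.0813
circ=[c+T[:3,:3]@[.013*np.cos(a),.013*np.sin(a),0] for a in np.linspace(0,6.283,73)]
nose=[c-n*.006+T[:3,:3]@[.010*np.cos(a),.010*np.sin(a),0] for a in np.linspace(0,6.283,73)]
for nm,pts in(("ring",circ),("nose",nose)):
    s=np.array([(pr("scene",p)-[260,165]+.5)*400/60 for p in pts]); w=np.array([(pr("wrist",p)-[270,120]+.5)*4 for p in pts])+[400,0]
    print(nm,"scene",s.min(0).round(),s.max(0).round(),"wrist",w.min(0).round(),w.max(0).round())
e=[(pr("wrist",T[:3,3]+T[:3,:3]@[.012,y,.0575])-[270,120]+.5)*4+[400,0] for y in(-.018,.018)]; print(e)
```

```text
ring scene [180. 181.] [235. 229.] wrist [525. 269.] [657. 397.]
nose scene [188. 180.] [231. 217.] wrist [539. 292.] [643. 392.]
[array([489.15041837, 304.22875943]), array([692.50379006, 304.55269481])]
```

Ring, tip and body edges match the model to about 1 mm. The spring force is about 6 N, the tip is about 4 mm in and the gauge is square to the panel, so I hand in.

```bash
python3 -c "
from bench import ctrl
print(ctrl.hand_in())"
```

```text
the job is handed in; nothing more can be done
None
```

I zeroed the gauge on the plate and handed in with its tip held inside the red ring, about 4 mm in and square to the panel, pressing with about 6 N; the hand-in call gave no verdict.

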